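# Index the ring four clicks

### The arm

A 7-joint arm with a two-finger parallel gripper is mounted at the origin on a cart in front of the work surface, level with it; the furniture and walls round the work are solid. World frame = base frame: x ahead of the robot, y to its left, z up, the work surface at z = 0. Lengths are in m, angles in rad, forces in N, time in s.
With the tool pointing down it reaches from about 0.4 to 0.9 m from the base axis. Payload 5.6 kg.
Tool frame: the origin (TCP) lies between the finger pads; the fingertips stand 22 mm ahead of it and the grasp point (between the pads) lies 3 mm ahead of it; z points along the fingers, y is the direction in which the jaws open and shut (so a half turn about z gives the same grasp; the last joint's range is limited). The gripper opens to 92 mm and grips with 3 to 60 N. Pads are 20 mm wide; open, the fingers measure 128 mm over their backs; the gripper's body (75 mm by 189 mm) begins 69 mm behind the grasp point.
Start: joints at [1.202, 0.468, -0.012, 1.603, 0.006, 1.071, -0.056], TCP at [0.208, -0.616, 0.237] pointing down, gripper open.
Joint ranges: [-2.53, 2.53], [-0.31, 2.02], [-1.57, 1.55], [0.28, 2.44], [-1.29, 4.43], [0.15, 1.84], [-2.92, 2.92]. Speed limits (rad/s): [2.57, 2.57, 3.14, 3.14, 3.14, 3.14, 3.14].

### API

Orientations are given as a 3x3 rotation matrix whose columns are the frame's x, y, z axes.
In Python, from bench import * gives the robot as it stands. The module is installed in compiled form; this text tells all that it offers.
- The arm moves only by the tool arm_command, never from a script. Its argument "motion" is a list that holds one entry, the list of rows, each a list of 7 numbers: the opening, from 0 (shut) to 1 (fully open), then the shift along the tool's x, y, z in mm, then the turn, a rotation vector about the tool's x, y, z in degrees. A call has 1 to 10 rows; each row is the pose to reach, as a shift and turn from the pose commanded when the call began, along the tool's axes at that moment; what a row does not reach only later rows make up. A row lasts 1/10 s, in which the tool goes at most 50 mm and 8.59 degrees, less where a joint would pass 70% of its speed; a pose out of reach is approached as far as the arm can. A call with a gripper value outside its range is refused whole. The fingers move at their own pace and stop on an object; the grip force is fixed at half the most. Time passes only in rows, so rows that repeat a pose let the fingers close. It gives the time, the measured TCP pose, the force and the opening at its end, in the units of the state.
- observe(): the state, without advancing time (a new reading comes with each control period).
- snapshot(name): name is "side" or "top"; returns the picture (480x640x3 uint8, red, green, blue); there is no depth.
- camera_model(name): a dict with "fx", "fy", "cx", "cy" (pixels), "T" (4x4, takes a point from camera to world coordinates). Camera axes: x right, y down, z forward; pixel columns grow to the right and rows downward; lengths in m; the calibration is good to about 2 mm. A picture is of the moment at which its call begins. camera_model takes no time and is no camera call.
- job_done(): hands the job in, once; it reports no verdict.
Trained networks look in the newest picture that a camera, given by its name, has taken for a name from the list of things; names that differ only in an ending like _2 or _b are one class to them, and where a whole thing is asked for, a point or a joint stands for the part that bears it (a point fixed in the world has none). Each returns a list of dicts, best first, with "score" (0 to 1); they miss things now and then, are a little off and sometimes report something else, mostly with a low value. They report only what shows in the picture. A call takes as long as a camera call.
- regions_of(thing, camera): "pixels" (480x640 bool, what is visible of it) and "extent" ([left, top, width, height] in pixels, round what is visible of it).
The state is a dict: "time_s": time; "q": joint angles; "joint_velocities": joint speeds; "joint_efforts": joint torques, N m; "ee_pos": TCP position; "eef_rot": TCP orientation; "ft_force": force on the tool from outside, world axes, zero at the start; "ft_torque": the same for the moment, N m; "gripper_width": finger opening in m.
Only numpy, scipy, OpenCV 4.12 (cv2) and the standard library are available. Lean on these libraries where they do the work, as an engineer would, in place of code of your own. Each camera call takes 0.05 s, during which the arm holds its last target. There are 200 camera calls.

### The job

With a fingertip, push the upright tab on the indexing dial so that the dial turns exactly four clicks clockwise (seen from above), one sixth of a turn, which brings the ring to its next stone position. Do not overshoot into a fifth click or turn it backwards, do not pinch the tab, and leave the jar, tin and loupe standing where they are; finish with the dial resting in its click stop and the hand clear.

Things in the scene. Friction and masses are not known exactly. Their poses are not given: they have to be found in the camera images.
- indexer_base: Dark steel round base of the ring-indexing stand, 152 mm wide, fixed to the bench. Origin on the bench at the dial's axis, z up; its top is 31 mm above the bench. A small fixed pointer, 46 mm high, stands at its rim, 68 mm from the axis on the base's own +x side, away from the robot (the stand's yaw varies by up to 0.7 rad either way).
- index_dial (a joint): Turn of the dial about the base's vertical axis: 0 at the start, in a click stop, growing clockwise seen from above. A click stop every 0.2618 rad (24 a turn; four clicks are 1.047 rad); half-way between stops the dial tips over and snaps into the next by itself. Pushing it out of a stop takes about 0.2 N m, some 4 to 5 N at the tab.
- dial_centre (a point): Centre of the upper face of the flat aluminium dial (120 mm wide), on its axis, 42 mm above the bench. Black edge marks stand one click apart, every fourth longer and thicker; a long one is at the pointer at the start, and the next long one comes there after four clicks. A hub with a ring, 30 mm wide in all, stands in the middle up to 57 mm above the bench.
- tab_push_face: Steel facing (26 mm long, 25 high) on the counter-clockwise side of the upright tab, the side to push. Origin in its middle, 44 mm from the axis; own x outward from the axis, own y out of the pushed surface (push along -y), z up. The tab is 14 mm thick, 29 to 59 mm from the axis, 42 to 70 mm above the bench, and starts on the robot's side of the dial (210 deg in the base's frame).
- push_point (a point): Middle of the pushed outer surface of the tab, 44 mm from the axis and 7 mm counter-clockwise of the tab's mid-plane, 57.5 mm above the bench. Axes as tab_push_face. Mind the lamp that hangs over the bench 0.6 m and more ahead of the robot, 0.05 to 0.25 m to its right: bring the arm to the dial on the near side of it.
- tab_other_face: The same facing on the clockwise side of the tab, not to be pushed; a pinch would press both at once.
- flux_jar: Amber jar with a black cap, 56 mm in diameter, 78 mm high, standing loose beyond the dial. Origin at the centre of its underside. To be left alone.
- flat_tin: Flat round tin with a red lid, 65 mm in diameter, 24 mm high, standing loose to the left of the dial. Origin at the centre of its underside. To be left alone.
- loupe: Small black loupe, 33 mm in diameter, 31 mm high, standing loose to the right of the dial. Origin at the centre of its underside. To be left alone.

How it is judged:
By the outcome, as a careful person would: the job done as asked, in the order asked, and still so for the second after the job is handed in, with the robot touching nothing.
It also fails if it takes over 51 s, if anything falls off the work surface, if the arm or the gripper's body presses on something with over 40 N, if the wrist force passes 120 N, or if a joint passes its speed limit or range.

## Working session

There is one attempt and no reset: what is moved stays moved. The work goes in short steps, Python scripts to look and compute and a tool call to move; the robot and the scene stay as the last step left them, time stands still between calls to the robot, and variables do not carry over. Pictures are saved under pics/ and viewed, about 8 in all and at most 12, crops included, and the job is handed in when it is done.

Besides the shell and the picture viewer there is one more tool, called after ">>>" by a JSON object that holds its "op" and its "data". arm_command: Moves the arm, as the interface text tells. Its arguments: {"type":"object","properties":{"motion":{"type":"array"}},"required":["motion"]}

```bash
mkdir -p pics
cat > h.py <<'E'
from bench import *
import numpy as np, cv2
def save(name,fn):
    im=snapshot(name); cv2.imwrite('pics/'+fn,im[:,:,::-1]); return im
def proj(n,P):
    m=camera_model(n);T=np.linalg.inv(m['T']);p=np.atleast_2d(P)@T[:3,:3].T+T[:3,3]
    return np.c_[m['fx']*p[:,0]/p[:,2]+m['cx'],m['fy']*p[:,1]/p[:,2]+m['cy']]
def back(n,u,v,z):
    m=camera_model(n);d=m['T'][:3,:3]@np.array([(u-m['cx'])/m['fx'],(v-m['cy'])/m['fy'],1]);o=m['T'][:3,3]
    return o+d*(z-o[2])/d[2]
E
python3 - <<'E'
from h import *
a=save('top','t0.png');b=save('side','s0.png')
for c in('top','side'):
    print(c,camera_model(c)['T'][:3].round(3).tolist(),camera_model(c)['fx'])
    for t in('indexer_base','dial_centre','tab_push_face','tab_other_face','flux_jar','flat_tin','loupe'):
        r=regions_of(t,c)
        for k in r[:2]:
            vv,uu=np.nonzero(k['pixels']);print(t,round(k['score'],2),k['extent'],uu.mean().round(1),vv.mean().round(1),back(c,uu.mean(),vv.mean(),.04).round(3))
s=observe();print(s['time_s'],s['ee_pos'],s['eef_rot'].round(3).tolist() if hasattr(s['eef_rot'],'round') else s['eef_rot'],s['ft_force'],s['gripper_width'])
E
```

```text
top [[0.015, -0.987, 0.158, 0.44], [-1.0, -0.014, 0.007, 0.169], [-0.005, -0.158, -0.987, 0.982]] 540.0183943307035
indexer_base 0.55 [297.5, 219.1, 89.3, 86.4] 343.0 264.0 [0.538 0.132 0.04 ]
indexer_base 0.54 [240.2, 282.4, 39.5, 37.2] 259.7 299.2 [0.475 0.276 0.04 ]
dial_centre 0.84 [305.2, 228.1, 76.3, 72.0] 343.5 262.0 [0.541 0.131 0.04 ]
dial_centre 0.62 [299.4, 220.0, 84.6, 88.0] 342.9 264.0 [0.538 0.132 0.04 ]
flux_jar 0.8 [258.7, 204.6, 35.8, 34.7] 275.4 220.3 [0.614 0.253 0.04 ]
flat_tin 0.74 [243.4, 283.3, 36.1, 37.2] 260.0 299.5 [0.474 0.275 0.04 ]
loupe 0.73 [389.6, 201.7, 22.3, 21.3] 399.1 212.3 [0.632 0.033 0.04 ]
side [[0.942, -0.174, 0.287, 0.308], [-0.335, -0.476, 0.813, -0.594], [-0.005, -0.862, -0.507, 0.563]] 573.9973474645351
indexer_base 0.85 [262.0, 257.5, 92.8, 69.6] 308.1 290.9 [0.531 0.093 0.04 ]
dial_centre 0.66 [269.8, 256.5, 77.8, 46.7] 307.1 278.7 [0.54  0.124 0.04 ]
tab_push_face 0.63 [291.0, 272.9, 13.2, 19.2] 296.4 283.2 [0.52  0.118 0.04 ]
flux_jar 0.57 [311.6, 210.2, 31.1, 49.7] 324.6 233.6 [0.615 0.249 0.04 ]
flat_tin 0.6 [227.1, 240.3, 39.9, 33.6] 246.7 253.1 [0.467 0.233 0.04 ]
loupe 0.68 [377.0, 304.3, 23.3, 22.7] 388.5 314.7 [ 0.622 -0.003  0.04 ]
loupe 0.57 [311.9, 210.6, 28.7, 50.1] 324.6 233.6 [0.615 0.249 0.04 ]
0.8 [ 0.20799338 -0.61582496  0.23662352] [[0.947, 0.32, -0.0], [0.32, -0.947, -0.0], [-0.0, 0.0, -1.0]] [ 0.15630453 -0.85796079  0.28530809] 0.0918352788743981
```

Run:
```python
import cv2,numpy as np
t=cv2.imread('pics/t0.png');s=cv2.imread('pics/s0.png')
a=cv2.resize(t[190:330,235:415],None,fx=3.3,fy=3.3,interpolation=2)[:,:594]
cv2.imwrite('pics/a.png',cv2.resize(t[200:320,270:420],None,fx=5,fy=5,interpolation=2))
cv2.imwrite('pics/b.png',s)
```

```text
(no output)
```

View pics/a.png

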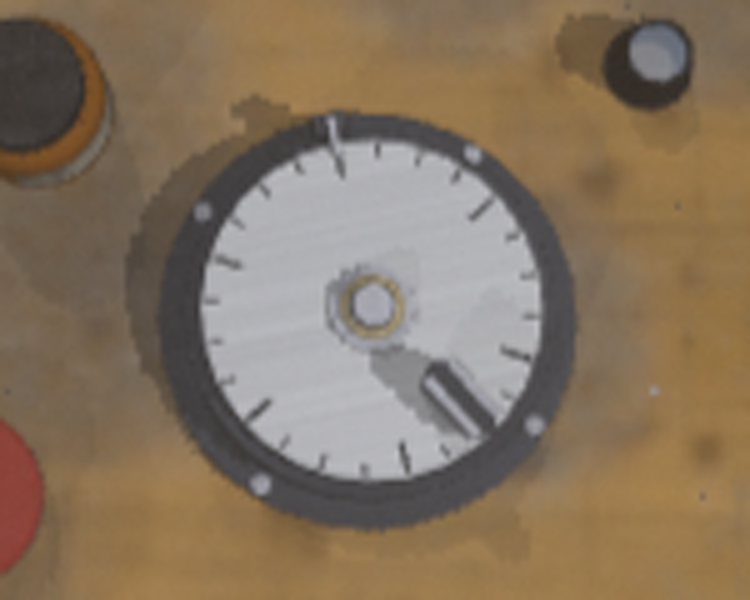

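View pics/b.png

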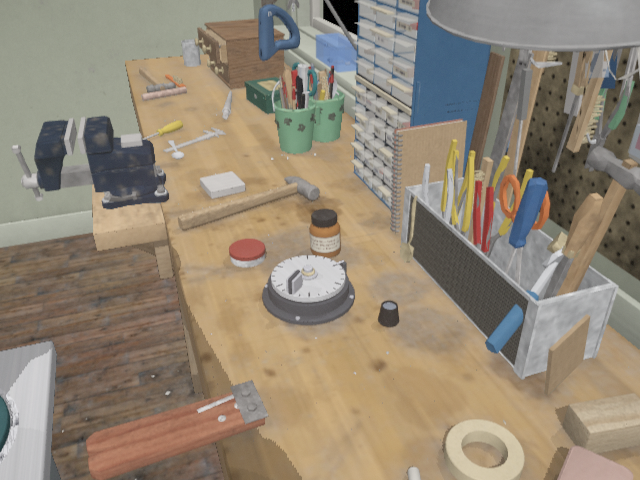

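The top view shows the dial centred near px (344,262), the pointer near (337,228) and the tab near (362,280). The jar is at upper left, the tin at lower left and the loupe at upper right. The tab's counter-clockwise side faces right, so I'll push from there towards lower left. Next I'll fit the centre and yaw.

```bash
cat >> h.py <<'E'
def rect(im,c,z,half=.09,s=.0003):
    n=int(2*half/s);g=(np.arange(n)-n/2)*s
    X,Y=np.meshgrid(c[0]-g,c[1]-g,indexing='ij')
    p=proj('top',np.c_[X.ravel(),Y.ravel(),0*X.ravel()+z]).astype('f4').reshape(n,n,2)
    return cv2.remap(im,p[...,0],p[...,1],1)
def marks(im,c):
    th=np.arange(0,360,.5);out=[]
    for r in (.050,.057):
        a=np.radians(th);v=0
        rr=np.arange(r-.0015,r+.0016,.0005)
        for q in rr:
            p=proj('top',np.c_[c[0]+q*np.cos(a),c[1]+q*np.sin(a),0*a+.042]).astype('f4')[None]
            v=v+cv2.remap(cv2.cvtColor(im,cv2.COLOR_BGR2GRAY).astype('f4'),p[...,0],p[...,1],1)[0]
        v=v/len(rr);out.append(np.median(v)-v)
    return th,out
E
python3 - <<'E'
from h import *
im=cv2.imread('pics/t0.png')
c0=np.array([.538,.131]);g=cv2.cvtColor(im,6).astype('f4')
# dial edge: max radial gradient averaged
from scipy.optimize import minimize
a=np.radians(np.arange(0,360,2))
def samp(c,r,z):
    p=proj('top',np.c_[c[0]+r*np.cos(a),c[1]+r*np.sin(a),0*a+z]).astype('f4')[None]
    return cv2.remap(cv2.GaussianBlur(g,(0,0),.8),p[...,0],p[...,1],1)[0]
for R,z in((.06,.042),(.076,.031)):
    f=lambda c:-np.median(abs(samp(c,R-.003,z)-samp(c,R+.003,z)))
    best=min((f(c0+[i*.001,j*.001]),c0[0]+i*.001,c0[1]+j*.001) for i in range(-8,9) for j in range(-8,9))
    print(R,best)
    r=minimize(lambda c:-np.mean(np.clip(abs(samp(c,R-.003,z)-samp(c,R+.003,z)),0,90)),best[1:],method='Nelder-Mead',options=dict(initial_simplex=[best[1:],np.add(best[1:],[.002,0]),np.add(best[1:],[0,.002])]));print(r.x,r.fun)
    if R==.06:c=r.x
th,(l,s)=marks(im,c)
for n,v,k in(('long',l,60),('short',s,15)):
    ph=np.array([v[np.abs((th-o+k/2)%k-k/2)<1].clip(0,60).mean() for o in np.arange(0,k,.5)]);i=np.argsort(-ph)[:4];print(n,i*.5,ph[i].round(1))
rc=rect(im,c,.07);n=len(rc)
for d in (222.7,): pass
cv2.imwrite('pics/r0.png',rc)
E
```

```text
0.06 (np.float32(-88.66726), np.float64(0.543), np.float64(0.131))
[0.54246934 0.13063728] -81.3958740234375
0.076 (np.float32(-28.268051), np.float64(0.541), np.float64(0.134))
[0.53983485 0.13283544] -26.022327423095703
long [13.  12.5 13.5 12. ] [57.3 56.1 53.1 49.7]
short [13.  12.5 13.5 12. ] [39.5 37.1 36.4 30.3]
```

>>> {"op": "arm_command", "data": {"motion": [[[0,40,-20,0,0,0,-8],[0,60,-55,0,0,0,-16],[0,80,-95,0,0,0,-24],[0,105,-140,0,0,0,-32],[0,125,-180,0,0,0,-40],[0,150,-220,0,0,0,-48],[0,175,-250,0,0,0,-56]]]}}

```text
time_s: 1.5
ee_pos: [0.2936, -0.3206, 0.2368]
eef_rot: [[0.259, 0.966, -0.0], [0.966, -0.259, -0.001], [-0.001, -0.0, -1.0]]
ft_force: [0.6, -0.3, 0.3]
gripper_width: 0.0381
```

>>> {"op": "arm_command", "data": {"motion": [[[0,48,0,0,0,0,-6],[0,96,0,0,0,0,-12],[0,144,0,0,0,0,-18],[0,192,0,0,0,0,-24],[0,240,0,0,0,0,-30],[0,280,25,0,0,0,-36],[0,320,50,0,0,0,-42],[0,360,75,0,0,0,-48],[0,400,100,0,0,0,-54],[0,440,124,0,0,0,-58]]]}}

```text
time_s: 2.5
ee_pos: [0.5312, 0.0696, 0.2366]
eef_rot: [[-0.68, 0.733, 0.0], [0.733, 0.68, -0.0], [-0.0, 0.0, -1.0]]
ft_force: [-0.0, -0.4, 0.4]
gripper_width: 0.0003
```

```bash
cat > d.py <<'E'
from h import *
s=observe();p=np.array(s['ee_pos']);R=np.array(s['eef_rot']);C=np.array([.542,.131])
print(s['time_s'],p.round(4),'yaw',np.degrees(np.arctan2(R[1,0],R[0,0])).round(1),np.round(s['ft_force'],2),s['gripper_width'],np.round(s['q'],2))
a=np.radians(223);t=np.array([*(C+.044*np.array([np.cos(a),np.sin(a)])+.030*np.array([-np.sin(a),np.cos(a)])),.072])
print('to pre',(1000*R.T@(t-p)).round(1))
E
python3 d.py
```

```text
2.5 [0.5312 0.0696 0.2366] yaw 132.8 [-0.01 -0.41  0.35] 0.0002840536942381479 [ 0.42  0.39 -0.76  1.85  0.31  1.03  0.29]
to pre [  7.6   5.7 164.6]
```

>>> {"op": "arm_command", "data": {"motion": [[[0,0,2,40,0,0,0],[0,0,4,80,0,0,0],[0,2,6,115,0,0,0],[0,4,6,135,0,0,0],[0,4,6,135,0,0,0]]]}}

```text
time_s: 3.0
ee_pos: [0.5294, 0.0754, 0.0989]
eef_rot: [[-0.678, 0.735, -0.006], [0.735, 0.678, -0.0], [0.004, -0.004, -1.0]]
ft_force: [-0.2, 0.0, 0.0]
gripper_width: 0.0004
```

```bash
python3 d.py
python3 - <<'E'
from h import *
a=save('side','s1.png');b=save('top','t1.png')
o=np.hstack([cv2.resize(a[200:340,240:380],(400,400),interpolation=2),cv2.resize(b[190:330,270:410],(400,400),interpolation=2)])
cv2.imwrite('pics/c.png',o[:,:,::-1])
E
```

```text
3.0 [0.5294 0.0754 0.0989] yaw 132.7 [-0.19  0.05  0.05] 0.0004098472603339105 [ 0.31  0.57 -0.65  1.95  0.48  0.78  0.13]
to pre [ 2.   3.3 26.9]
```

View pics/c.png

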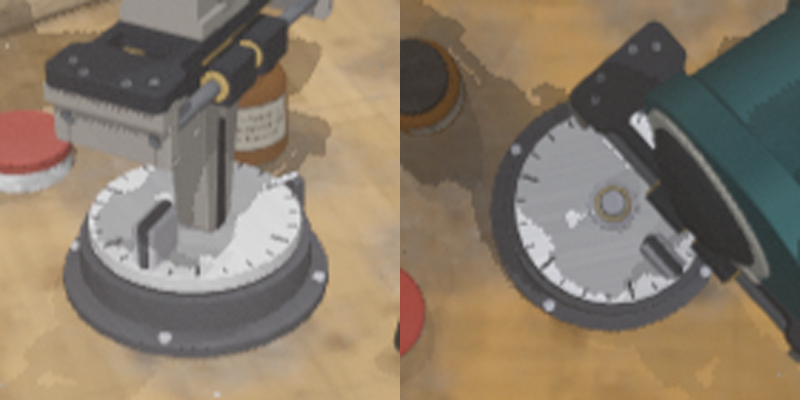

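In the side view (left half) the fingertips hang beside the tab on its counter-clockwise side, clear of the hub. I'll descend and close to near contact.

>>> {"op": "arm_command", "data": {"motion": [[[0,1,2,14,0,0,0],[0,2,3,27,0,0,0],[0,5,3,27,0,0,0],[0,9,3,27,0,0,0],[0,12,3,27,0,0,0],[0,12,3,27,0,0,0]]]}}

```text
time_s: 3.7
ee_pos: [0.5254, 0.087, 0.075]
eef_rot: [[-0.678, 0.735, 0.001], [0.735, 0.678, 0.0], [-0.0, 0.001, -1.0]]
ft_force: [-0.1, -0.1, 0.9]
gripper_width: 0.0005
```

```bash
python3 d.py
```

```text
3.7 [0.5254 0.087  0.075 ] yaw 132.7 [-0.14 -0.14  0.94] 0.0005166131701195268 [ 0.26  0.6  -0.62  1.97  0.51  0.73  0.08]
to pre [-9.2 -1.8  3. ]
```

Run:
```python
import numpy as np
C=np.array([20.8,42.2])
for d in [0,2,4,6,8,10,12,14,15]:
    a=np.radians(d);R=np.array([[np.cos(a),-np.sin(a)],[np.sin(a),np.cos(a)]]);print(d,(C+R@[-17,-44]).round(1))
```

```text
0 [ 3.8 -1.8]
2 [ 5.3 -2.4]
4 [ 6.9 -2.9]
6 [ 8.5 -3.3]
8 [10.1 -3.7]
10 [11.7 -4.1]
12 [13.3 -4.4]
14 [14.9 -4.6]
15 [15.8 -4.7]
```

>>> {"op": "arm_command", "data": {"motion": [[[0,2,-1,0,0,0,0],[0,3.8,-1.8,0,0,0,0],[0,5.3,-2.4,0,0,0,2],[0,6.9,-2.9,0,0,0,4],[0,8.5,-3.3,0,0,0,6],[0,8.5,-3.3,0,0,0,6]]]}}

```text
time_s: 4.3
ee_pos: [0.5179, 0.0895, 0.0747]
eef_rot: [[-0.596, 0.803, 0.001], [0.803, 0.596, -0.001], [-0.001, 0.0, -1.0]]
ft_force: [2.0, -1.6, -1.2]
gripper_width: 0.0003
```

```bash
cat > st.py <<'E'
from h import *
import sys
s=observe();p=np.array(s['ee_pos']);R=np.array(s['eef_rot']);C=np.array([.542,.131])
yaw=np.degrees(np.arctan2(R[1,0],R[0,0]));f=np.array(s['ft_force'])@R
d=1000*R.T@(np.r_[C,.072]-p)
q0=133-yaw
# tab angle if tab's pushed face (7 mm off midplane) touches the finger front face, parallel
print(s['time_s'],'yaw',yaw.round(1),'tool turn',q0.round(1),'centre in tool',d.round(1),'f tool',f.round(2),'gap(mm)',(d[0]-17).round(1))
b=save('top',sys.argv[1]+'t.png');a=save('side',sys.argv[1]+'s.png')
th,(l,sh)=marks(b[:,:,::-1].copy(),C)
w=(th>100)&(th<210)
ph=np.array([sh[w&(np.abs((th-o+7.5)%15-7.5)<1)].clip(0,60).mean() for o in np.arange(0,15,.5)]);print('short phase',np.argsort(-ph)[:3]*.5)
pl=[(o,l[np.abs(th-o)<1].mean().round(0)) for o in np.arange(103,225,1.)];print('long peaks',[x for x in pl if x[1]>35])
o=np.hstack([cv2.resize(a[200:340,240:380],(400,400),interpolation=2),cv2.resize(b[190:330,270:410],(400,400),interpolation=2)])
cv2.imwrite('pics/%s.png'%sys.argv[1],o[:,:,::-1])
E
python3 st.py p1
```

```text
4.3 yaw 126.6 tool turn 6.4 centre in tool [18.9 44.1  2.7] f tool [-2.42  0.63  1.2 ] gap(mm) 1.9
short phase [ 9.5  9.  10. ]
long peaks [(np.float64(216.0), np.float32(44.0)), (np.float64(217.0), np.float32(49.0)), (np.float64(218.0), np.float32(50.0)), (np.float64(219.0), np.float32(50.0)), (np.float64(220.0), np.float32(50.0)), (np.float64(221.0), np.float32(49.0)), (np.float64(222.0), np.float32(49.0)), (np.float64(223.0), np.float32(48.0)), (np.float64(224.0), np.float32(48.0))]
```

Run:
```python
import numpy as np
C=np.array([17,44])
for d in range(0,31,3):
    a=np.radians(d);R=np.array([[np.cos(a),-np.sin(a)],[np.sin(a),np.cos(a)]]);print(d,(C-R@C).round(1))
```

```text
0 [0. 0.]
3 [ 2.3 -0.8]
6 [ 4.7 -1.5]
9 [ 7.1 -2.1]
12 [ 9.5 -2.6]
15 [12.  -2.9]
18 [14.4 -3.1]
21 [16.9 -3.2]
24 [19.4 -3.1]
27 [21.8 -2.9]
30 [24.3 -2.6]
```

>>> {"op": "arm_command", "data": {"motion": [[[0,2.3,-0.8,0,0,0,3],[0,4.7,-1.5,0,0,0,6],[0,7.1,-2.1,0,0,0,9],[0,9.5,-2.6,0,0,0,12],[0,12,-2.9,0,0,0,15],[0,12,-2.9,0,0,0,15],[0,12,-2.9,0,0,0,15]]]}}

```text
time_s: 5.1
ee_pos: [0.5076, 0.0985, 0.0745]
eef_rot: [[-0.371, 0.929, -0.001], [0.929, 0.371, 0.0], [0.0, -0.001, -1.0]]
ft_force: [0.1, -1.1, -0.3]
gripper_width: 0.0001
```

```bash
python3 st.py p2
```

```text
5.1 yaw 111.8 tool turn 21.2 centre in tool [17.4 44.   2.5] f tool [-1.01 -0.33  0.32] gap(mm) 0.4
short phase [3.  3.5 4. ]
long peaks [(np.float64(193.0), np.float32(36.0)), (np.float64(194.0), np.float32(40.0)), (np.float64(195.0), np.float32(42.0)), (np.float64(196.0), np.float32(41.0)), (np.float64(197.0), np.float32(40.0)), (np.float64(198.0), np.float32(39.0)), (np.float64(199.0), np.float32(39.0)), (np.float64(200.0), np.float32(39.0)), (np.float64(201.0), np.float32(40.0)), (np.float64(202.0), np.float32(39.0)), (np.float64(203.0), np.float32(39.0)), (np.float64(204.0), np.float32(39.0)), (np.float64(205.0), np.float32(39.0)), (np.float64(206.0), np.float32(39.0)), (np.float64(207.0), np.float32(38.0)), (np.float64(208.0), np.float32(38.0)), (np.float64(209.0), np.float32(38.0)), (np.float64(210.0), np.float32(38.0)), (np.float64(211.0), np.float32(36.0))]
```

View pics/p2.png

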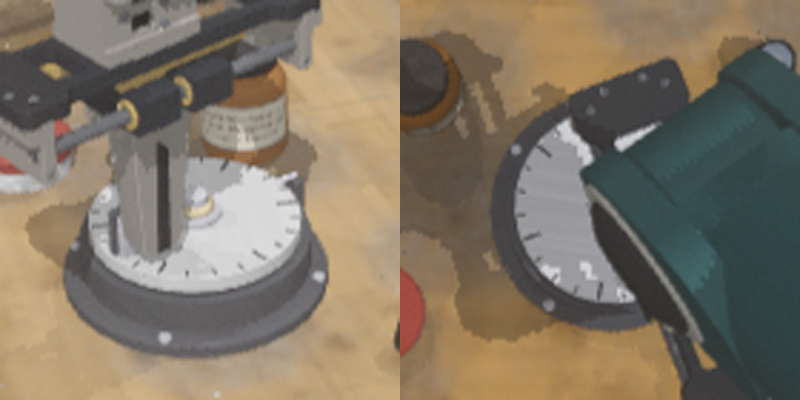

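```bash
python3 st.py p3|head -2
python3 - <<'E'
import cv2
b=cv2.imread('pics/p3t.png');a=cv2.imread('pics/p3s.png')
import numpy as np
cv2.imwrite('pics/e.png',np.hstack([cv2.resize(b[215:310,295:370],(450,570),interpolation=2),cv2.resize(a[250:320,262:320],(350,570),interpolation=2)]))
E
```

```text
5.2 yaw 111.7 tool turn 21.3 centre in tool [17.4 44.   2.5] f tool [-0.38 -0.55  0.03] gap(mm) 0.4
short phase [3.5 4.  3. ]
```

View pics/e.png

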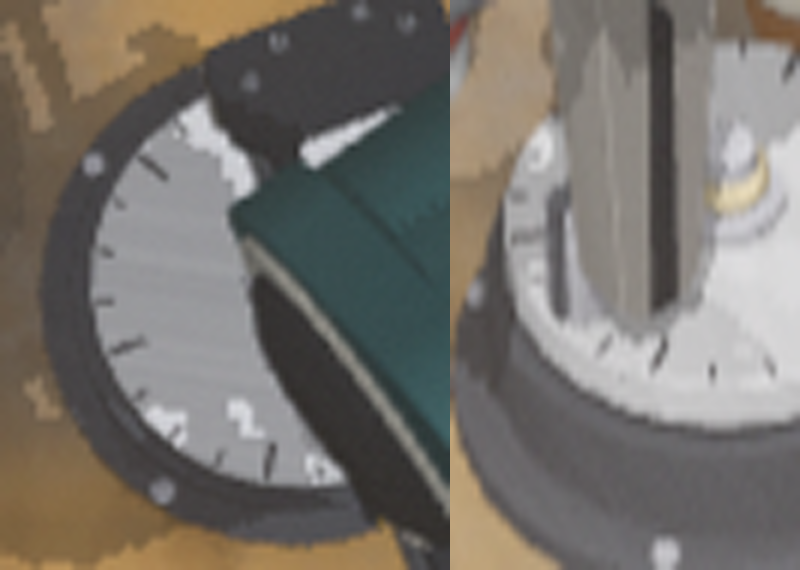

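Run:
```python
from h import *
C=np.array([.542,.131])
for u,v in((152,165),(127,347),(270,460)):
    p=back('top',295+u/6,215+v/6,.042)[:2]-C;print(np.degrees(np.arctan2(p[1],p[0])).round(1)%360,np.hypot(*p))
for u,v in((660,350),(530,237)):
    p=back('side',262+(u-450)*58/350,250+v*70/570,.042)[:2]-C;print('side',np.degrees(np.arctan2(p[1],p[0])).round(1)%360,np.hypot(*p))
```

```text
51.3 0.052957619152392374
113.1 0.05196726791410992
173.5 0.05281084755485571
side 233.2 0.050405678180252746
side 172.4 0.05156106064473442
```

By its long marks (51°, 113°, 173°) the dial has turned about 20.5°, which agrees with the finger contact. The automatic short-mark phase is unreliable while the hand is in view. Continuing the arc.

>>> {"op": "arm_command", "data": {"motion": [[[0,2.3,-0.8,0,0,0,3],[0,4.7,-1.5,0,0,0,6],[0,7.1,-2.1,0,0,0,9],[0,9.5,-2.6,0,0,0,12],[0,12,-2.9,0,0,0,15],[0,14.4,-3.1,0,0,0,18],[0,16.9,-3.2,0,0,0,21],[0,19.4,-3.1,0,0,0,24],[0,21.8,-2.9,0,0,0,27],[0,21.8,-2.9,0,0,0,27]]]}}

```text
time_s: 6.3
ee_pos: [0.497, 0.117, 0.0745]
eef_rot: [[0.093, 0.996, -0.0], [0.996, -0.093, -0.001], [-0.001, -0.0, -1.0]]
ft_force: [0.1, -3.4, 0.5]
gripper_width: 0.0008
```

```bash
python3 st.py p4|head -2
```

```text
6.3 yaw 84.7 tool turn 48.3 centre in tool [18.1 43.5  2.5] f tool [-3.39  0.42 -0.48] gap(mm) 1.1
short phase [1.5 2.  2.5]
```

View pics/p4.png

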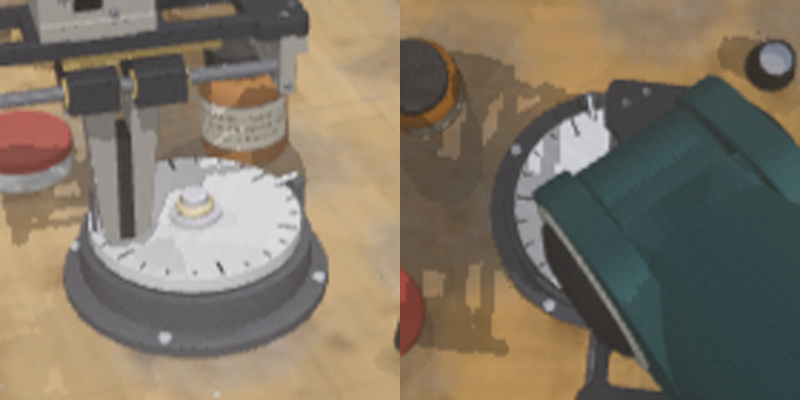

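>>> {"op": "arm_command", "data": {"motion": [[[0,1.5,-0.5,0,0,0,2],[0,3.1,-1,0,0,0,4],[0,4.7,-1.5,0,0,0,6],[0,6.3,-1.9,0,0,0,8],[0,7.1,-2.1,0,0,0,9],[0,7.1,-2.1,0,0,0,9],[0,7.1,-2.1,0,0,0,9]]]}}

```text
time_s: 7.1
ee_pos: [0.4957, 0.125, 0.0745]
eef_rot: [[0.247, 0.969, -0.0], [0.969, -0.247, 0.0], [0.0, -0.0, -1.0]]
ft_force: [-0.1, -0.3, 0.2]
gripper_width: 0.0007
```

```bash
python3 st.py p5|head -2
python3 - <<'E'
import cv2,numpy as np
b=cv2.imread('pics/p5t.png');a=cv2.imread('pics/p5s.png')
cv2.imwrite('pics/f.png',np.hstack([cv2.resize(b[215:310,295:370],(400,500),interpolation=2),cv2.resize(a[250:320,265:350],(400,330),interpolation=2)[list(range(330))+[329]*170]]))
E
```

```text
7.1 yaw 75.7 tool turn 57.3 centre in tool [17.2 43.5  2.5] f tool [-0.28 -0.08 -0.18] gap(mm) 0.2
short phase [9.  9.5 8.5]
```

View pics/f.png

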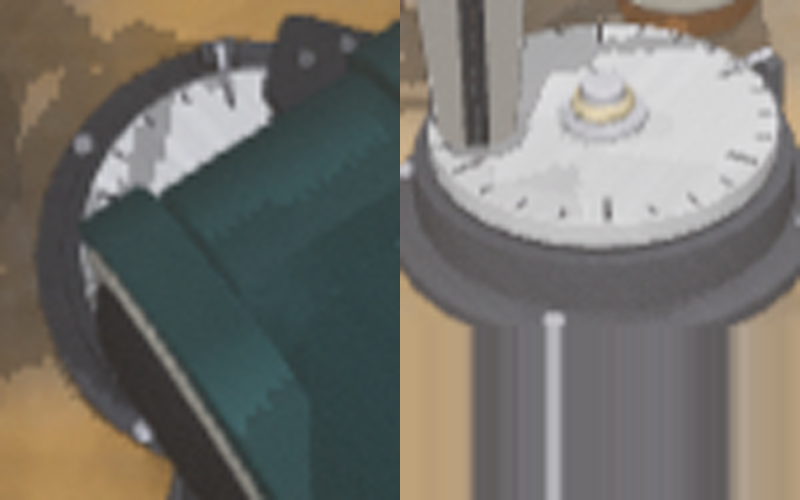

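A long mark now sits at the pointer (top crop about (228,100)) and there is no contact force, so the fourth click has snapped in. I'll back off along the tangent and then go up.

>>> {"op": "arm_command", "data": {"motion": [[[0,-5,0,0,0,0,0],[0,-10,0,0,0,0,0],[0,-10,0,-30,0,0,0],[0,-10,0,-75,0,0,0],[0,-10,0,-120,0,0,0],[0,-30,-20,-150,0,0,0],[0,-75,-35,-150,0,0,0],[0,-120,-45,-150,0,0,0],[0,-165,-55,-150,0,0,0],[0,-200,-60,-150,0,0,0]]]}}

```text
time_s: 8.2
ee_pos: [0.3859, -0.0566, 0.2246]
eef_rot: [[0.249, 0.968, -0.0], [0.968, -0.249, -0.001], [-0.001, 0.0, -1.0]]
ft_force: [0.5, -0.5, 0.8]
gripper_width: 0.0004
```

Run:
```python
from h import *
s=observe();print(s['time_s'],s['ee_pos'],s['ft_force'])
a=save('side','s9.png');b=save('top','t9.png');C=np.array([.542,.131])
th,(l,sh)=marks(b[:,:,::-1].copy(),C)
for v,k in((l,60),(sh,15)):
    ph=np.array([v[np.abs((th-o+k/2)%k-k/2)<1].clip(0,60).mean() for o in np.arange(0,k,.5)]);i=np.argsort(-ph)[:3];print(k,i*.5,ph[i].round(1))
for t in('flux_jar','flat_tin','loupe'):
    for k in regions_of(t,'top')[:1]:
        vv,uu=np.nonzero(k['pixels']);print(t,uu.mean().round(1),vv.mean().round(1))
o=np.hstack([cv2.resize(a[200:340,240:380],(400,400),interpolation=2),cv2.resize(b[190:330,270:410],(400,400),interpolation=2)])
cv2.imwrite('pics/g.png',o[:,:,::-1])
```

```text
8.2 [ 0.38591697 -0.05658656  0.22463266] [ 0.54083364 -0.46196199  0.82884148]
60 [12.5 13.  12. ] [56.8 55.5 54.9]
15 [13.  12.5 13.5] [29.9 28.4 27.6]
flux_jar 275.6 219.9
flat_tin 259.9 299.0
loupe 343.6 262.1
```

View pics/g.png

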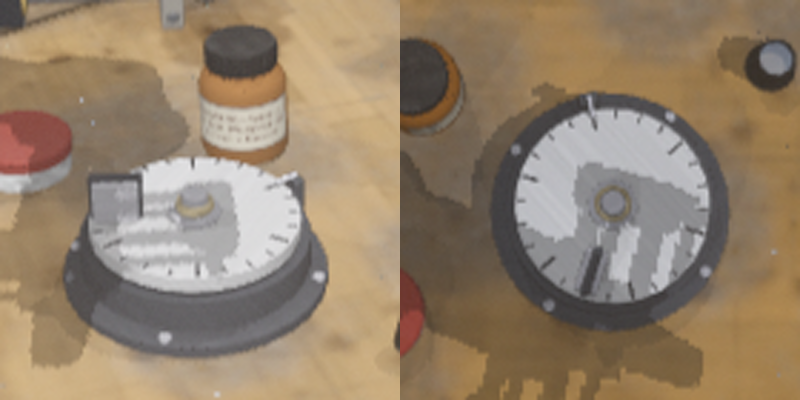

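The tab now points to lower left in the top view, at about 164° where 163° was expected. The long marks are back at phase 13° and the loupe stands at px (400,210), as before. I'm handing the job in.

```bash
python3 -c "from bench import *; print(job_done())"
```

```text
the job is handed in; nothing more can be done
None
```

The dial has turned four clicks clockwise and rests in its click stop. I pushed the tab along its arc with the shut fingers, working only on its counter-clockwise side, then backed off and lifted clear. It took about 8 s of the 51 s allowed, and I have handed the job in.

**Dial position:** In the last pictures the next long mark is at the pointer. The tab has moved from about 223° to about 164°; four clicks would put it at 163°. The marks fit at 12.5–13°, the same as at the start, so the dial is in a stop.

**Forces:** The highest tool force I read was about 3.4 N. I read it only between moves, so brief peaks in between are not covered.

**Jar, tin and loupe:** The jar and tin were found within half a pixel of where they started. The loupe network wrongly returned the dial in the last picture. By eye, the loupe still stands where it was.

**Check that disagreed:** The automatic short-mark reading was wrong while the hand covered part of the dial. I relied on the long marks, the contact force and the hand's position instead.

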